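# Kickstand down, pack frame held upright

### The job

The aluminium pack frame with the orange case has slumped forward in its bench cradle: without raising it yet, swing the red-footed kickstand on its side up and over centre, so that it drops back all the way to its stop. Then take the frame by the black rubber bar at its top, raise it until it stands upright, and finish while still gripping it there, upright and motionless; it is front-heavy and tips forward if let go, so never let it fall. Leave the other things on the counter where they are.

Things in the scene. Friction and masses are not known exactly. Their poses are not given: they have to be found in the camera images.
- cradle: fixed dark steel base plate, 170 mm (x) by 206 mm (y), 12 mm thick; two cheeks at y = +-95 mm, 88 mm high, carry the hub, a level axle. Origin: centre of the plate's underside, on the counter; z up. The hub axis runs along the cradle's y, 82 mm above the origin. +x is forward, the way the frame slumps (roughly away from the robot); -x is back, where the kickstand belongs.
- frame (a joint): lean of the frame about the hub axis, rad: 0 = upright, positive = leaning forward (to the cradle's +x); it starts at its forward stop, 0.75; backward limit -0.12. Front-heavy (0.65 to 1 kg in all): it falls forward unless held; raising it by the bar takes up to 5 N. The frame is a hoop of 12 mm tube, 152 mm wide, 200 mm from the hub axis to the centre of its top bar.
- grip_bar: black rubber sleeve round the middle of the frame's top bar: 22 mm diameter, 100 mm long along its y (always level, parallel to the hub axis). Origin at its centre, 200 mm from the hub axis. The sleeve turns on the bar with slight friction, so a level grip need not turn with the frame.
- case_center (a point): orange hard case fixed on the frame's forward side: 130 mm wide, 90 mm high, reaching 62 mm forward of the tubes; its top is 60 mm below the centre of the top bar. The point is the case's centre; z points up the frame.
- kickstand (a joint): angle of the kickstand relative to the frame, rad, about the same hub axis: 0 = folded up along the frame; it grows as the leg swings up, then back towards the cradle's -x; 2.1 = down at its stop. Swings freely, about 90 g, no spring: with the frame slumped at 0.75 the leg is vertical (centre) at 0.75; below that it falls back to 0, above it drops to 2.1 by itself if nothing is in its way.
- kickstand_foot (a point): middle of the red foot peg at the kickstand's free end: a rod 16 mm thick, level, along y, sticking out 64 mm to the side (26 mm beyond this point). The point is 120 mm from the hub axis and 150 mm from the frame's middle plane, on the cradle's -y side, 74 mm outside the frame tube; the 10 mm dark steel leg lies 118 mm from that plane.
- canister: squat stainless screw-top canister of tongue depressors, 104 mm across, 103 mm tall, standing; origin at the centre of its underside
- otoscope: black steel otoscope lying flat, 140 mm long along its y, 30 mm high; origin under its middle
- thermometer: beige plastic ear thermometer lying flat, 156 mm long along its y, 30 mm high; origin under its middle
- spacer: green plastic inhaler spacer lying flat, 140 mm long along its y, 61 mm across; origin under its middle
- inhaler_a: blue plastic inhaler standing upright, 26 x 66 mm on the counter, 78 mm tall; origin under its upright part
- inhaler_b: second blue plastic inhaler, the same as the first; origin under its upright part

How it is judged:
By the outcome, as a careful person would: the job done as asked, in the order asked, and still so for the second after the job is handed in, while the arm keeps its last pose, push and grip.
It also fails if it takes over 51 s, if anything falls off the work surface, if the arm or the gripper's body presses on something with over 40 N, if the wrist force passes 120 N, or if a joint passes its speed limit or range.

### The arm

A 7-joint arm with a two-finger parallel gripper is mounted at the origin on the work surface. World frame = base frame: x ahead of the robot, y to its left, z up, the work surface at z = 0. Lengths are in m, angles in rad, forces in N, time in s.
With the tool pointing down it reaches from about 0.425 to 0.95 m from the base axis. Payload 4.7 kg.
Tool frame: the origin (TCP) lies on the centre line of the jaws, within the pads' length; the fingertips stand 11 mm ahead of it and the grasp point (between the pads) lies 8 mm behind it; z points along the fingers, y is the direction in which the jaws open and shut (so a half turn about z gives the same grasp; the last joint's range is limited). The gripper opens to 85 mm and grips with 20 to 120 N. Pads are 22 mm wide; open, the fingers measure 114 mm over their backs; the gripper's body (76 mm by 85 mm) begins 54 mm behind the grasp point. The pads swing forward as they close: fully open they stand 13 mm farther back than shut.
Start: joints at [1.11, 0.469, -0.049, 1.532, 0.024, 1.141, -0.082], TCP at [0.283, -0.613, 0.242] pointing down, gripper open.
Joint ranges: [-2.59, 2.59], [-0.33, 1.99], [-1.39, 1.29], [0.1, 2.45], [-1.04, 4.18], [0.21, 1.99], [-2.66, 2.66]. Speed limits (rad/s): [2.57, 2.57, 3.14, 3.14, 3.14, 3.14, 3.14].

### API

Orientations are given as a rotation vector (axis times angle).
In Python, from station import * gives the robot as it stands.
- The arm moves only by the tool send_rows, never from a script. Its argument "series" is a list of rows, each a list of 5 numbers: the opening, from 0 (shut) to 1 (fully open), then the shift along the tool's x, y, z as a fraction of full scale, then the turn about the tool's z as a fraction of full scale. A call has 1 to 12 rows; each row shifts and turns the commanded pose from where the row before left it, along the tool's axes as they then stand; what a row does not reach is not made up. Full scale, the value 1, is 0.2 m for a shift and 45 degrees for a turn. A row lasts 1/8 s, in which the tool goes at most 62.5 mm and 10.7 degrees, less where a joint would pass 70% of its speed; a pose out of reach is approached as far as the arm can. A call with a number of a shift or a turn outside -1 to 1 is refused whole. A call with a gripper value outside its range is refused whole. The fingers move at their own pace and stop on an object; "force" is the grip in N (left out, the last holds). Time passes only in rows, so rows that do not move let the fingers close. It gives the time, the measured TCP pose, the force and the opening at its end, in the units of the state.
- observe(): the state, without advancing time (a new reading comes with each control period).
- read_camera(name): name is "side" or "top"; returns the picture (420x560x3 uint8, blue, green, red); there is no depth.
- calibration(name): a dict with "fx", "fy", "cx", "cy" (pixels), "rvec" (rotation vector, rad) and "tvec" (3), from world to camera coordinates, as OpenCV has them. Camera axes: x right, y down, z forward; pixel columns grow to the right and rows downward; lengths in m; the calibration is good to about 2 mm. A picture is of the moment at which its call begins. calibration takes no time and is no camera call.
- job_done(): hands the job in, once; it reports no verdict.
The state is a dict: "time_s": time; "qpos": joint angles; "qvel": joint speeds; "joint_torque": joint torques, N m; "tool_pos": TCP position; "tool_rot": TCP orientation; "wrist_force": force on the tool from outside, world axes, zero at the start; "wrist_torque": the same for the moment, N m; "opening": finger opening in m.
Only numpy, scipy, OpenCV 4.12 (cv2) and the standard library are available. Lean on these libraries where they do the work, as an engineer would, in place of code of your own. Each camera call takes 0.05 s, during which the arm holds its last target.

## Working session

There is one attempt and no reset: what is moved stays moved. The work goes in short steps, Python scripts to look and compute and a tool call to move; the robot and the scene stay as the last step left them, time stands still between calls to the robot, and variables do not carry over. Pictures are saved under pics/ and viewed, and the job is handed in when it is done.

Besides the shell and the picture viewer there is one more tool, called after "Call:" as name(argument=value, ...) on one line, values as JSON. send_rows: Moves the arm, as the interface text tells. Shift numbers are shares of 0.2 m and turn numbers shares of 45 degrees, none past 1 either way. Its arguments: {"type":"object","properties":{"series":{"type":"array"},"force":{"type":"number"}},"required":["series"]}

```bash
ls; mkdir -p pics; python3 - <<'E'
from station import *
import cv2
s=observe();print({k:s[k] for k in('time_s','tool_pos','tool_rot','opening','wrist_force')})
for n in('side','top'):
    cv2.imwrite(f'pics/{n}0.png',read_camera(n));print(n,calibration(n))
E
```

```text
pics
{'time_s': 0.0, 'tool_pos': array([ 0.28227413, -0.61250624,  0.241258  ]), 'tool_rot': array([-3.06677655e+00, -6.72727922e-01,  7.90302520e-04]), 'opening': 0.08544290882212714, 'wrist_force': array([-0.45200121, -0.35503865,  0.83694509])}
side {'fx': 513.0811097992403, 'fy': 513.0811097992403, 'cx': 275.82265873113283, 'cy': 205.53065851205173, 'rvec': array([ 0.58893017, -2.48401326,  1.41822811]), 'tvec': array([0.44473721, 0.28224274, 1.26971202])}
top {'fx': 472.99184066162945, 'fy': 472.99184066162945, 'cx': 279.8335440700986, 'cy': 209.83804601248772, 'rvec': array([ 2.09927522, -2.13889398,  0.16085179]), 'tvec': array([0.02409487, 0.56216445, 1.27074329])}
```

View pics/side0.png

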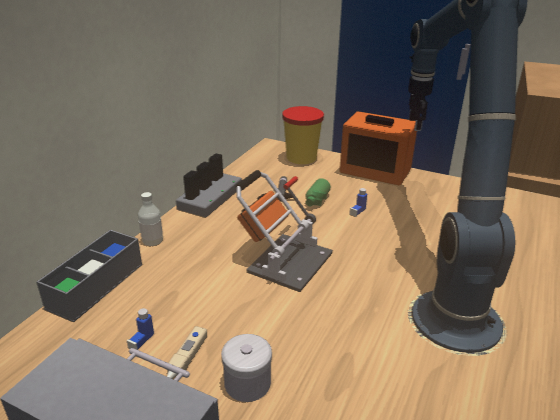

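View pics/top0.png

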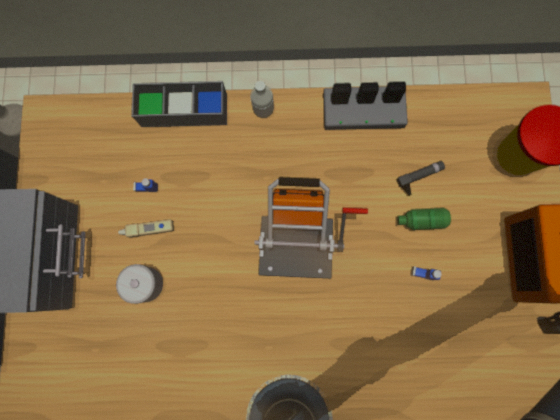

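The side view shows the frame in its cradle near (290,230). In the top view the cradle is at about (297,245), the red foot at (355,211), the black bar at (299,182), and the spacer and otoscope are off to the right.

```bash
python3 - <<'E'
import cv2,numpy as np
a=cv2.imread('pics/side0.png')[150:300,220:350];b=cv2.imread('pics/top0.png')[150:290,230:380]
a=cv2.resize(a,None,fx=3,fy=3,interpolation=2);b=cv2.resize(b,(390,364),interpolation=2)
a=a; c=np.zeros((450,790,3),np.uint8);c[:,:390]=a;c[:364,400:]=b
cv2.imwrite('pics/crop0.png',c)
for n in('side','top'):
    im=cv2.imread(f'pics/{n}0.png');h=cv2.cvtColor(im,cv2.COLOR_BGR2HSV)
    m=(((h[...,0]<5)|(h[...,0]>174))&(h[...,1]>180)&(h[...,2]>70)).astype(np.uint8)
    k,l,s,ce=cv2.connectedComponentsWithStats(m)
    print(n,[(s[i].tolist(),ce[i].round(1).tolist()) for i in range(1,k) if s[i][4]>12])
E
```

```text
side [([283, 107, 40, 14, 455], [302.8, 113.4]), ([286, 177, 11, 9, 31], [291.1, 180.8])]
top [([520, 105, 40, 60, 1966], [542.1, 134.0]), ([343, 208, 24, 5, 82], [354.0, 210.4])]
```

View pics/crop0.png

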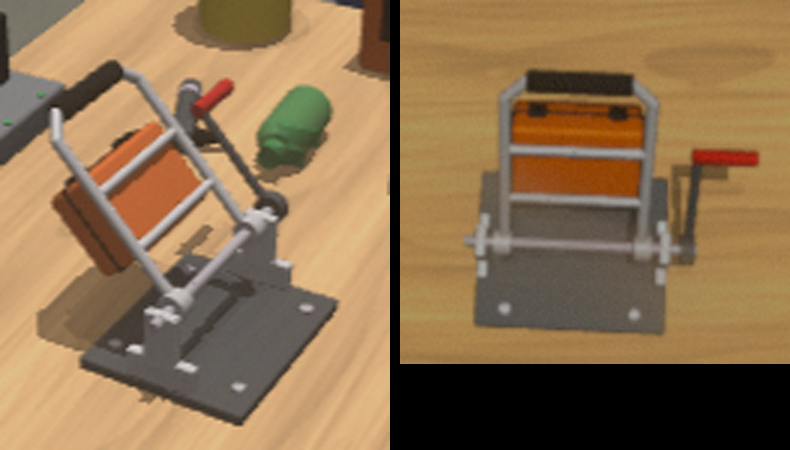

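```bash
cat > h.py <<'E'
from station import *
import cv2,numpy as np
from scipy.spatial.transform import Rotation as R
C={n:calibration(n) for n in('side','top')}
def ray(n,p):
    c=C[n];r=R.from_rotvec(c['rvec']).as_matrix();t=np.array(c['tvec'])
    d=r.T@np.array([(p[0]-c['cx'])/c['fx'],(p[1]-c['cy'])/c['fy'],1]);return -r.T@t,d
def onz(n,p,z):
    o,d=ray(n,p);return o+d*(z-o[2])/d[2]
def tri(ps,pt):
    o,d=ray('side',ps);q,e=ray('top',pt)
    s,u=np.linalg.lstsq(np.c_[d,-e],q-o,rcond=None)[0]
    return (o+s*d+q+u*e)/2,np.linalg.norm(o+s*d-q-u*e)
def proj(n,X):
    c=C[n];K=np.array([[c['fx'],0,c['cx']],[0,c['fy'],c['cy']],[0,0,1]])
    return cv2.projectPoints(np.array(X,float).reshape(-1,3),np.array(c['rvec']),np.array(c['tvec']),K,None)[0][:,0]
def seg(n,im,kind): pass
E
python3 - <<'E'
from h import *
np.set_printoptions(precision=4,suppress=True)
S=lambda x,y:(220+x/3,150+y/3)
T=lambda x,y:(230+(x-400)/2.6,150+y/2.6)
print('plate T',[onz('top',T(*p),.012) for p in((475,323),(664,332),(666,180),(484,172))])
print('plate S',[onz('side',S(*p),.012) for p in((82,358),(240,417),(337,300))])
print('axle',onz('top',T(482,241),.082),onz('top',T(664,248),.082))
print('sleeve L',tri(S(57,108),T(527,83)),'R',tri(S(116,70),T(633,84)))
print('foot in',tri(S(196,108),T(694,157)),'out',tri(S(230,87),T(757,158)), tri((291.1,180.8),(354,210.4)))
for n,p in dict(sp=(423,219),ot=(420,177),ib=(427,273),stand=(365,110)).items(): print(n,onz('top',p,.03))
E
```

```text
plate T [array([0.3868, 0.0764, 0.012 ]), array([ 0.3737, -0.1269,  0.012 ]), array([ 0.5388, -0.1349,  0.012 ]), array([0.5518, 0.065 , 0.012 ])]
plate S [array([0.5496, 0.0707, 0.012 ]), array([0.3855, 0.0812, 0.012 ]), array([ 0.373 , -0.1219,  0.012 ])]
axle [0.468  0.0636 0.082 ] [ 0.4572 -0.1241  0.082 ]
sleeve L (array([0.6007, 0.0115, 0.2321]), np.float64(0.003645432489983892)) R (array([ 0.5969, -0.0883,  0.2261]), np.float64(0.0006363988947999839))
foot in (array([ 0.5383, -0.1479,  0.1708]), np.float64(0.004129541256173911)) out (array([ 0.5337, -0.2105,  0.1663]), np.float64(0.002353716562952963)) (array([ 0.5348, -0.1753,  0.1763]), np.float64(5.01669663465702e-05))
sp [ 0.5315 -0.3868  0.03  ]
ot [ 0.6525 -0.3866  0.03  ]
ib [ 0.3814 -0.3874  0.03  ]
stand [ 0.8577 -0.2404  0.03  ]
```

Measurements agree: hub at about (0.463, -0.029, 0.082), cradle yaw about -3.3°, peg at (0.536, -0.183, 0.170), bar at (0.599, -0.037, 0.229). First I'll turn the tool so the jaws open along cradle x, and shut the fingers.

Call:
send_rows(series=[[0,0,0,0,-0.2],[0,0,0,0,-0.2],[0,0,0,0,-0.2],[0,0,0,0,-0.2],[0,0,0,0,-0.2],[0,0,0,0,-0.2],[0,0,0,0,-0.18],[0,0,0,0,0]], force=30)

```text
time_s: 1.1
tool_pos: [0.2822, -0.6129, 0.2417]
tool_rot: [-2.283, -2.157, -0.001]
wrist_force: [-0.4, -0.4, 0.2]
opening: -0.0
```

```bash
cat >> h.py <<'E'
psi=-0.057;hub=np.array([.463,-.029,.082]);ex=np.array([np.cos(psi),np.sin(psi),0]);ey=np.array([-np.sin(psi),np.cos(psi),0]);ez=np.array([0,0,1.])
def cr(f,l,z): return np.r_[(hub+f*ex+l*ey)[:2],z]
def loc(p): d=np.asarray(p)-hub;return np.array([d@ex,d@ey,p[2]])
def st():
    s=observe();r=R.from_rotvec(s['tool_rot']);np.set_printoptions(precision=4,suppress=True)
    print('t',round(s['time_s'],2),'tcp',s['tool_pos'],'loc',loc(s['tool_pos']),'q',s['qpos'],'F',s['wrist_force'],'op',round(s['opening'],4))
    m=r.as_matrix();print('toolx',m[:,0],'yawerr deg',np.degrees(np.arctan2(-m[0,0],m[1,0])-psi));return s,m
def need(f,l,z):
    s,m=st();d=m.T@(cr(f,l,z)-s['tool_pos']);print('shift units',d/.2)
E
python3 -c "
from h import *
need(.135,-.155,.24)"
```

```text
t 1.1 tcp [ 0.2822 -0.6129  0.2417] loc [-0.1472 -0.5932  0.2417] q [ 1.2699  0.4857 -0.2813  1.5222  0.1417  1.1548  0.9051] F [-0.3562 -0.3825  0.2401] op -0.0
toolx [0.0569 0.9984 0.001 ] yawerr deg 0.0018620354180583587
shift units [2.191  1.4111 0.0106]
```

Call:
send_rows(series=[[0,0.1,0.1,0,0],[0,0.19,0.12,0,0],[0,0.19,0.12,0,0],[0,0.19,0.12,0,0],[0,0.19,0.12,0,0],[0,0.19,0.12,0,0],[0,0.19,0.12,0,0],[0,0.19,0.12,0,0],[0,0.19,0.12,0,0],[0,0.19,0.12,0,0],[0,0.19,0.12,0,0],[0,0.19,0.11,0,0]])

```text
time_s: 2.6
tool_pos: [0.5889, -0.19, 0.2422]
tool_rot: [2.285, 2.156, -0.0]
wrist_force: [0.2, -0.7, -0.2]
opening: 0.0001
```

```bash
python3 -c "
from h import *
need(.135,-.155,.16)
cv2.imwrite('pics/t1.png',read_camera('top'));a=read_camera('side')
cv2.imwrite('pics/s1.png',a)"
```

```text
t 2.6 tcp [ 0.5889 -0.19    0.2422] loc [ 0.1349 -0.1536  0.2422] q [ 0.571   0.4142 -0.4423  1.6552  0.1931  1.1158  0.0182] F [ 0.1893 -0.6763 -0.2137] op 0.0001
toolx [ 0.0579  0.9983 -0.0002] yawerr deg -0.0560272457606883
shift units [-0.0069  0.0007  0.4109]
```

View pics/s1.png

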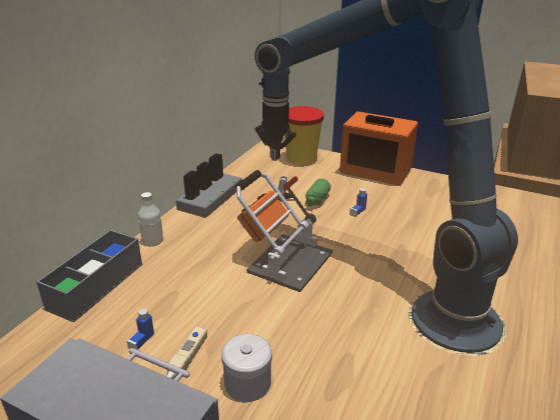

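View pics/t1.png

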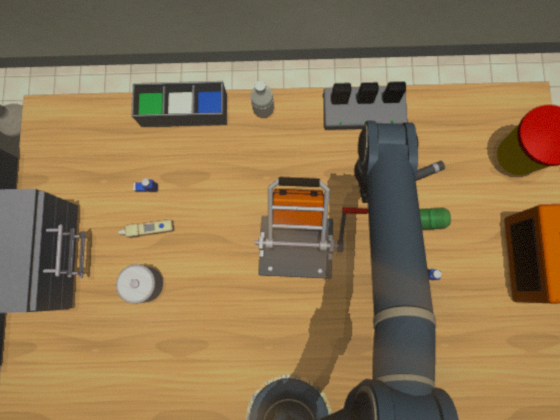

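The side view shows the closed fingertips near (275,157), above and forward of the red peg at (291,181). The way down is clear, so I'll lower.

Call:
send_rows(series=[[0,-0.01,0,0.14,0],[0,0,0,0.14,0],[0,0,0,0.13,0],[0,0,0,0,0]])

```text
time_s: 3.2
tool_pos: [0.5862, -0.1936, 0.1581]
tool_rot: [-2.281, -2.154, 0.005]
wrist_force: [-0.4, -0.7, 0.4]
opening: 0.0003
```

```bash
python3 -c "
from h import *
st()
a=read_camera('side')[100:280,200:400]
cv2.imwrite('pics/s2.png',cv2.resize(a,None,fx=3,fy=3))
# arc TCP offsets: push follows peg
p=0
for th in np.linspace(.75,-.35,12):
    q=np.array([.12*np.sin(th),.082+.12*np.cos(th)]);print(round(th,2),q, (q-p)/.2);p=q
"
```

```text
t 3.2 tcp [ 0.5862 -0.1936  0.1581] loc [ 0.1324 -0.1573  0.1581] q [ 0.5587  0.4956 -0.4207  1.7407  0.239   0.9614 -0.0132] F [-0.4288 -0.6692  0.4375] op 0.0003
toolx [0.0573 0.9984 0.0007] yawerr deg -0.01769184595001481
0.75 [0.0818 0.1698] [0.409 0.849]
0.65 [0.0726 0.1775] [-0.0459  0.0386]
0.55 [0.0627 0.1843] [-0.0495  0.0339]
0.45 [0.0522 0.1901] [-0.0526  0.0288]
0.35 [0.0411 0.1947] [-0.0552  0.0234]
0.25 [0.0297 0.1983] [-0.0573  0.0177]
0.15 [0.0179 0.2007] [-0.0588  0.0119]
0.05 [0.006  0.2019] [-0.0597  0.006 ]
-0.05 [-0.006   0.2019] [-0.06  0.  ]
-0.15 [-0.0179  0.2007] [-0.0597 -0.006 ]
-0.25 [-0.0297  0.1983] [-0.0588 -0.0119]
-0.35 [-0.0411  0.1947] [-0.0573 -0.0177]
```

View pics/s2.png

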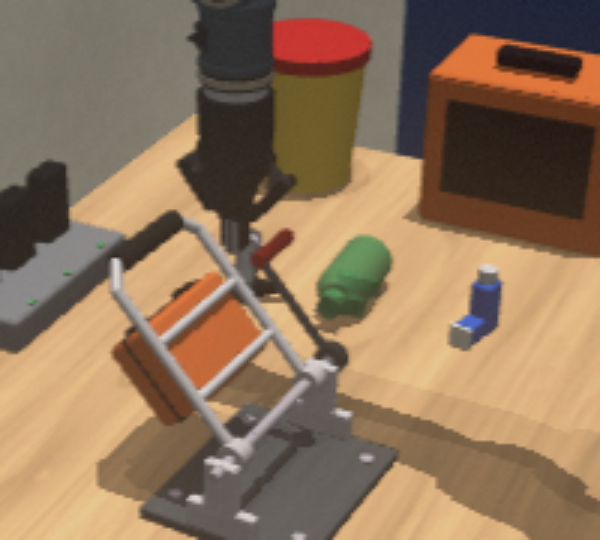

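The fingers stand just forward of the peg, which is at (272,248) in the crop. Now I'll approach and push along the peg's arc.

Call:
send_rows(series=[[0,0,-0.07,0,0],[0,0,-0.07,0,0],[0,0,-0.045,-0.035,0],[0,0,-0.05,-0.035,0],[0,0,-0.05,-0.03,0],[0,0,-0.055,-0.025,0],[0,0,-0.055,-0.02,0]])

```text
time_s: 4.12
tool_pos: [0.5085, -0.1889, 0.1897]
tool_rot: [2.282, 2.159, -0.0]
wrist_force: [-0.0, 0.2, 0.3]
opening: 0.0001
```

```bash
python3 -c "
from h import *
st()
a=read_camera('side')[100:280,200:400]
cv2.imwrite('pics/s3.png',cv2.resize(a,None,fx=3,fy=3))
"
```

```text
t 4.12 tcp [ 0.5085 -0.1889  0.1897] loc [ 0.0545 -0.157   0.1897] q [ 0.6414  0.3456 -0.4515  1.888   0.1831  0.9482  0.0507] F [-0.0256  0.2402  0.257 ] op 0.0001
toolx [ 0.0551  0.9985 -0.0001] yawerr deg 0.10504954527923913
```

View pics/s3.png

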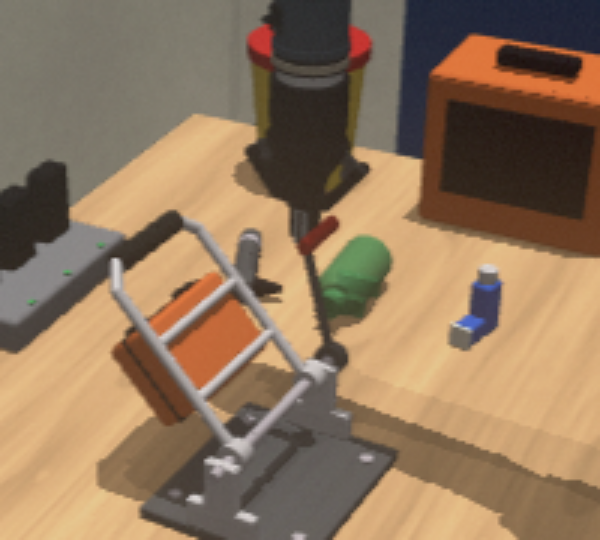

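The leg is rising with the fingers (peg at about (318,233) in the crop). I'll keep pushing past centre.

Call:
send_rows(series=[[0,0,-0.055,-0.015,0],[0,0,-0.06,-0.01,0],[0,0,-0.06,0,0],[0,0,-0.06,0,0],[0,0,-0.06,0,0],[0,0,-0.06,0,0],[0,0,-0.02,0,0],[0,0,0,0,0],[0,0,0,0,0]])

```text
time_s: 5.3
tool_pos: [0.4348, -0.1848, 0.1944]
tool_rot: [2.281, 2.159, 0.001]
wrist_force: [-0.7, -0.2, -0.9]
opening: -0.0
```

```bash
python3 -c "
from h import *
st()
a=read_camera('side')[100:280,200:400]
cv2.imwrite('pics/s4.png',cv2.resize(a,None,fx=3,fy=3))
"
```

```text
t 5.3 tcp [ 0.4348 -0.1848  0.1944] loc [-0.0193 -0.1571  0.1944] q [ 0.7182  0.2271 -0.4648  2.0324  0.1281  0.9089  0.1298] F [-0.7225 -0.168  -0.881 ] op -0.0
toolx [0.0549 0.9985 0.    ] yawerr deg 0.11978230759580383
```

View pics/s4.png

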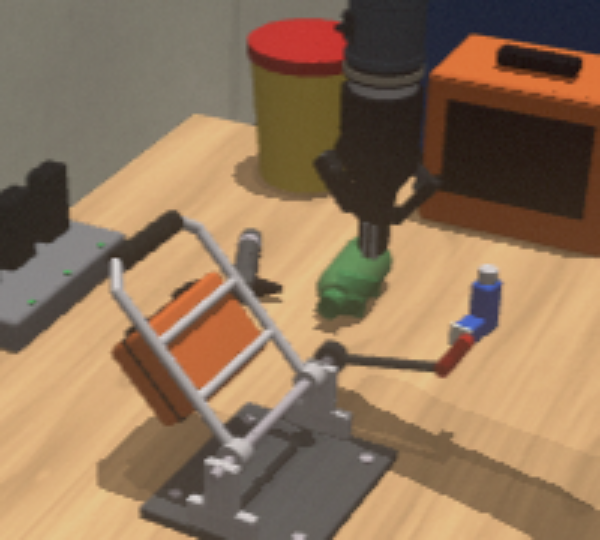

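The leg dropped to the back (peg at about (455,355) in the crop). Next I'll rise, open the fingers, and check the stop angle by projection.

Call:
send_rows(series=[[0,0,0,-0.15,0],[0,0,0,-0.2,0],[1,0,0,-0.18,0],[1,0,0,0,0]])

```text
time_s: 5.85
tool_pos: [0.4363, -0.1851, 0.3031]
tool_rot: [2.277, 2.155, 0.004]
wrist_force: [0.5, -0.0, -0.3]
opening: 0.0361
```

```bash
python3 -c "
from h import *
need(.1363,0,.30)
a=read_camera('side');b=read_camera('top')
np.set_printoptions(precision=2,suppress=True)
for k in (2.0,2.1):
  th=.75-k; P=cr(.12*np.sin(th),-.15,.082+.12*np.cos(th)); print(k,proj('side',P),proj('top',P))
for im in(a,b):
    h=cv2.cvtColor(im,cv2.COLOR_BGR2HSV)
    m=(((h[...,0]<5)|(h[...,0]>174))&(h[...,1]>160)&(h[...,2]>60)).astype(np.uint8)
    k,l,s,ce=cv2.connectedComponentsWithStats(m)
    print([(s[i].tolist(),ce[i].round(1).tolist()) for i in range(1,k) if s[i][4]>12])
cv2.imwrite('pics/t5.png',b)
"
```

```text
t 5.85 tcp [ 0.4363 -0.1851  0.3031] loc [-0.0177 -0.1574  0.3031] q [ 0.7504  0.1098 -0.4734  1.8919  0.0559  1.146   0.2017] F [ 0.4703 -0.0331 -0.2992] op 0.0361
toolx [ 0.0549  0.9985 -0.0023] yawerr deg 0.11656495490793076
shift units [0.7853 0.7717 0.0185]
2.0 [[351.58 213.14]] [[353.29 289.02]]
2.1 [[352.29 216.86]] [[352.7  290.32]]
[([283, 106, 32, 19, 338], [296.8, 113.5]), ([313, 116, 4, 7, 16], [314.4, 118.8]), ([352, 212, 6, 5, 18], [354.5, 213.8])]
[([519, 105, 41, 60, 1990], [541.9, 134.1]), ([351, 289, 11, 5, 31], [356.2, 290.9])]
```

View pics/t5.png

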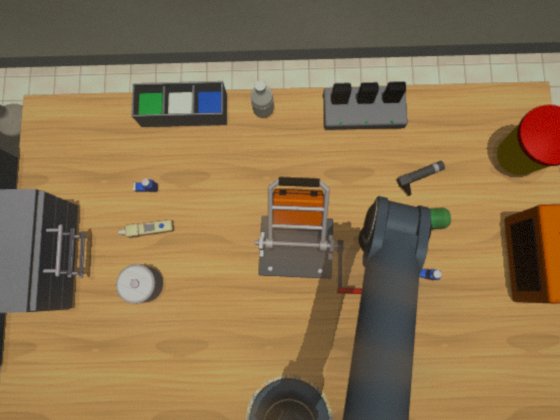

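The leg is down at its stop: the peg is at row 290.9 in the top view, against 290.3 predicted. Now over the bar.

Call:
send_rows(series=[[1,0.08,0.08,0,0],[1,0.13,0.13,0,0],[1,0.15,0.15,0,0],[1,0.15,0.15,0,0],[1,0.15,0.14,0,0],[1,0.125,0.12,0,0],[1,0,0,0,0]])

```text
time_s: 6.82
tool_pos: [0.5972, -0.0335, 0.2981]
tool_rot: [-2.274, -2.162, 0.001]
wrist_force: [0.4, 0.4, -0.3]
opening: 0.0854
```

```bash
python3 -c "
from h import *
need(.1363,0,.22)
a=read_camera('side')[100:280,200:400]
cv2.imwrite('pics/s6.png',cv2.resize(a,None,fx=3,fy=3))
"
```

```text
t 6.83 tcp [ 0.5972 -0.0335  0.2981] loc [0.1343 0.0031 0.2981] q [ 0.4156  0.3561 -0.5657  1.6255  0.1973  1.2209 -0.2403] F [ 0.4052  0.351  -0.2609] op 0.0854
toolx [0.0501 0.9987 0.0023] yawerr deg 0.3913078498019066
shift units [-0.0167  0.0113  0.3905]
```

View pics/s6.png

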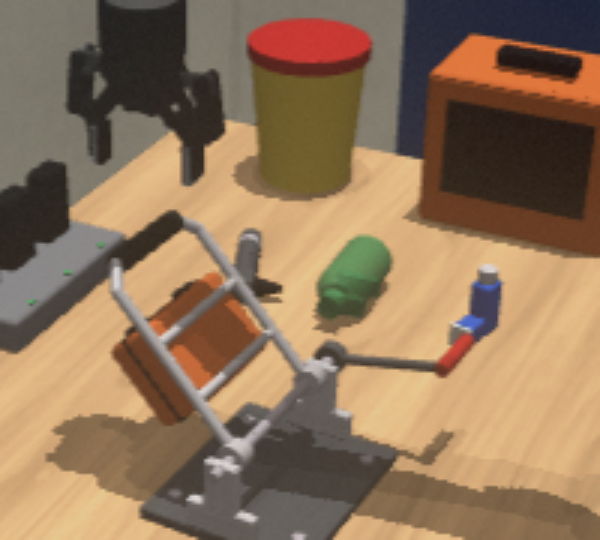

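The jaws straddle the bar. I'll descend, then close.

Call:
send_rows(series=[[1,-0.015,0.01,0.1,0],[1,0,0,0.12,0],[1,0,0,0.12,0],[1,0,0,0.05,0],[1,0,0,0,0]])

```text
time_s: 7.5
tool_pos: [0.5979, -0.0404, 0.2217]
tool_rot: [-2.282, -2.158, 0.002]
wrist_force: [0.5, 0.1, 0.4]
opening: 0.0855
```

```bash
python3 -c "
from h import *
need(.1363,0,.22)
a=read_camera('side')[100:280,200:400]
cv2.imwrite('pics/s7.png',cv2.resize(a,None,fx=3,fy=3))
"
```

```text
t 7.5 tcp [ 0.5979 -0.0404  0.2217] loc [ 0.1353 -0.0037  0.2217] q [ 0.4068  0.4196 -0.5457  1.7193  0.2434  1.0723 -0.2741] F [0.4636 0.1452 0.4371] op 0.0855
toolx [ 0.0561  0.9984 -0.0005] yawerr deg 0.050539455137170876
shift units [0.0187 0.0049 0.0084]
```

View pics/s7.png

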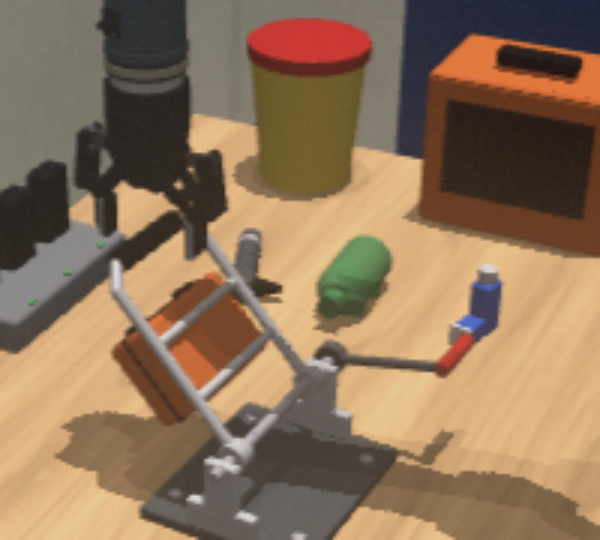

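Call:
send_rows(series=[[0,0,0,0,0],[0,0,0,0,0],[0,0,0,0,0],[0,0,0,0,0],[0,0,0,0,0],[0,0,0,0,0],[0,0,0,0,0],[0,0,0,0,0]], force=60)

```text
time_s: 8.55
tool_pos: [0.5995, -0.0396, 0.2229]
tool_rot: [2.281, 2.158, 0.003]
wrist_force: [4.3, -1.8, 1.4]
opening: 0.0205
```

```bash
python3 -c "
from h import *
st()
a=read_camera('side')[100:280,200:400]
cv2.imwrite('pics/s8.png',cv2.resize(a,None,fx=3,fy=3))
p=None
for th in np.linspace(.75,0,13):
    q=np.array([.2*np.sin(th),.2*np.cos(th)]);
    if p is not None: print(round(th,3), (q-p)/.2)
    p=q
"
```

```text
t 8.55 tcp [ 0.5995 -0.0396  0.2229] loc [ 0.1369 -0.0028  0.2229] q [ 0.4061  0.4192 -0.5465  1.7171  0.2436  1.0711 -0.2744] F [ 4.3118 -1.767   1.4356] op 0.0205
toolx [0.0552 0.9985 0.0002] yawerr deg 0.09917924359951244
0.688 [-0.047   0.0411]
0.625 [-0.0495  0.0381]
0.562 [-0.0518  0.035 ]
0.5 [-0.0539  0.0317]
0.438 [-0.0557  0.0282]
0.375 [-0.0574  0.0247]
0.312 [-0.0588  0.0211]
0.25 [-0.06    0.0173]
0.188 [-0.061   0.0136]
0.125 [-0.0617  0.0097]
0.062 [-0.0622  0.0058]
0.0 [-0.0625  0.002 ]
```

View pics/s8.png

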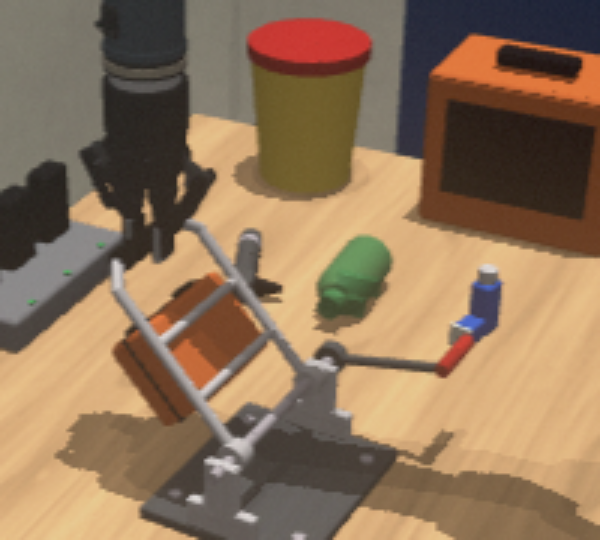

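The bar is gripped at 20.5 mm opening. I'll raise it along the arc, first half.

Call:
send_rows(series=[[0,0,-0.023,-0.021,0],[0,0,-0.024,-0.02,0],[0,0,-0.05,-0.038,0],[0,0,-0.052,-0.035,0],[0,0,-0.054,-0.032,0],[0,0,-0.056,-0.028,0],[0,0,-0.057,-0.025,0]], force=80)

```text
time_s: 9.48
tool_pos: [0.5349, -0.0356, 0.2629]
tool_rot: [2.281, 2.16, 0.001]
wrist_force: [3.3, 1.5, 4.7]
opening: 0.0197
```

```bash
python3 -c "
from h import *
st()
a=read_camera('side')[100:280,200:400]
cv2.imwrite('pics/s9.png',cv2.resize(a,None,fx=3,fy=3))
"
```

```text
t 9.47 tcp [ 0.5349 -0.0356  0.2629] loc [ 0.0721 -0.0025  0.2629] q [ 0.4666  0.2757 -0.5796  1.8127  0.1675  1.1016 -0.2267] F [3.2622 1.4918 4.7294] op 0.0197
toolx [0.0549 0.9985 0.0004] yawerr deg 0.12139977173176578
```

View pics/s9.png

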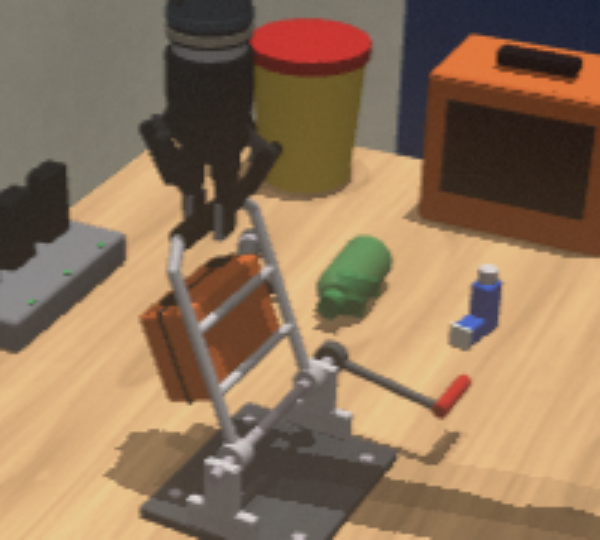

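The frame follows: lean is about 0.37 rad and forces are small. I'll do the second half, easing off at the end.

Call:
send_rows(series=[[0,0,-0.059,-0.021,0],[0,0,-0.06,-0.017,0],[0,0,-0.061,-0.014,0],[0,0,-0.06,-0.01,0],[0,0,-0.05,-0.005,0],[0,0,-0.04,-0.003,0],[0,0,-0.02,0,0],[0,0,-0.01,0,0],[0,0,0,0,0],[0,0,0,0,0]])

```text
time_s: 10.78
tool_pos: [0.4629, -0.0311, 0.2758]
tool_rot: [-2.279, -2.158, 0.0]
wrist_force: [0.7, 4.6, 4.2]
opening: 0.0199
```

```bash
python3 -c "
from h import *
need(0,-.0025,.2765)
a=read_camera('side');b=read_camera('top')
cv2.imwrite('pics/t10.png',b)
cv2.imwrite('pics/s10.png',cv2.resize(a[100:280,200:400],None,fx=3,fy=3))
"
```

```text
t 10.78 tcp [ 0.4629 -0.0311  0.2758] loc [ 0.     -0.0021  0.2758] q [ 0.5263  0.1333 -0.5977  1.9407  0.0824  1.0936 -0.1599] F [0.7314 4.5677 4.207 ] op 0.0199
toolx [0.0545 0.9985 0.0014] yawerr deg 0.14159751016970787
shift units [-0.0019 -0.0001 -0.0037]
```

View pics/s10.png

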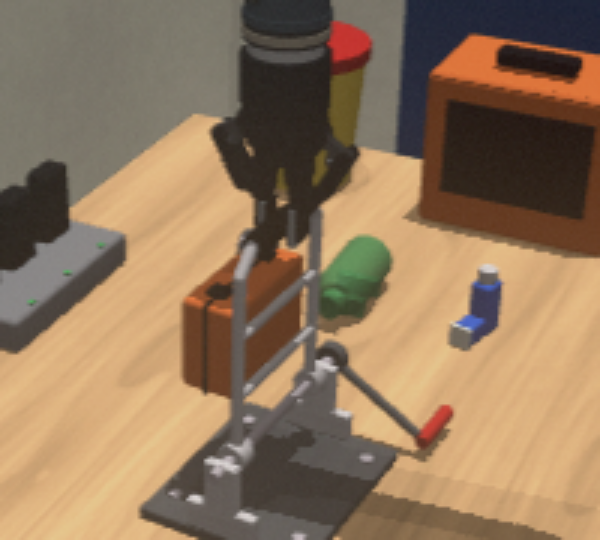

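View pics/t10.png

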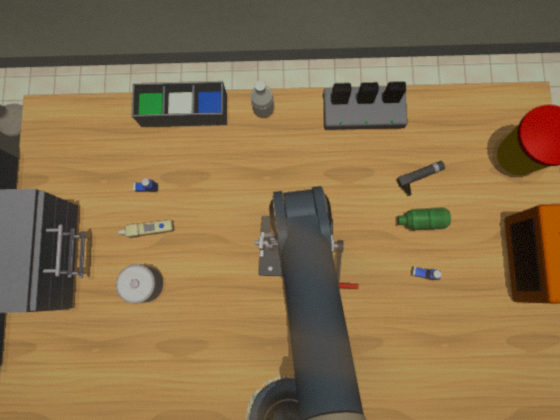

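Upright by eye. I'll check numerically with the left tube and the peg.

```bash
python3 -c "
from h import *
a=cv2.imread('pics/s10.png')
for th in(-.05,0,.05):
  P=[cr(r*np.sin(th),.076,.082+r*np.cos(th)) for r in(.03,.09,.15)]
  F=cr(.12*np.sin(th-2.1),-.15,.082+.12*np.cos(th-2.1))
  G=cr(.12*np.sin(th-2.1),-.15-.026,.082+.12*np.cos(th-2.1))
  f=lambda X:((proj('side',X)-[200,100])*3+1).round(0).tolist()
  print(th,f(P),'foot',f([F,G]))
# tube center per row
g=cv2.cvtColor(a,cv2.COLOR_BGR2GRAY)
for r in(290,320,360,400,425): print(r,g[r,222:262:2].tolist())
s=observe();print(s['qvel'])
"
```

```text
-0.05 [[237.0, 430.0], [241.0, 374.0], [245.0, 315.0]] foot [[435.0, 426.0], [445.0, 413.0]]
0 [[236.0, 430.0], [236.0, 372.0], [237.0, 312.0]] foot [[438.0, 422.0], [448.0, 410.0]]
0.05 [[234.0, 429.0], [232.0, 371.0], [229.0, 310.0]] foot [[441.0, 419.0], [451.0, 406.0]]
290 [47, 47, 45, 45, 52, 66, 79, 89, 94, 94, 94, 93, 90, 87, 85, 84, 84, 83, 83, 81]
320 [74, 74, 74, 73, 77, 85, 89, 92, 94, 94, 92, 88, 81, 78, 81, 97, 106, 111, 107, 104]
360 [73, 73, 73, 74, 78, 85, 90, 93, 94, 95, 91, 83, 75, 70, 70, 69, 69, 69, 69, 69]
400 [194, 192, 189, 164, 135, 104, 97, 95, 98, 95, 109, 142, 166, 179, 182, 182, 183, 184, 185, 185]
425 [151, 128, 107, 96, 90, 89, 92, 94, 96, 94, 89, 81, 83, 84, 84, 89, 93, 95, 98, 98]
[ 3.63069626e-04  2.12786044e-03 -7.16658750e-05 -1.22340449e-04
 -6.90230273e-04  3.75460703e-04  9.83437154e-04]
```

Tube and peg both match a lean of 0 within about 0.01–0.02 rad. I'll hold briefly, then check again.

Call:
send_rows(series=[[0,0,0,0,0],[0,0,0,0,0],[0,0,0,0,0],[0,0,0,0,0],[0,0,0,0,0],[0,0,0,0,0],[0,0,0,0,0],[0,0,0,0,0]])

```text
time_s: 11.88
tool_pos: [0.463, -0.0311, 0.2758]
tool_rot: [-2.279, -2.158, 0.0]
wrist_force: [0.8, 5.4, 4.4]
opening: 0.0198
```

```bash
python3 -c "
from h import *
st();a=read_camera('side')
b=cv2.resize(a[100:280,200:400],None,fx=3,fy=3);d=cv2.absdiff(b,cv2.imread('pics/s10.png'));print('diff',d.mean(),(d.max(2)>40).sum())
job_done()"
```

```text
t 11.88 tcp [ 0.463  -0.0311  0.2758] loc [ 0.0001 -0.0021  0.2758] q [ 0.5263  0.1333 -0.5977  1.9406  0.0825  1.0936 -0.1599] F [0.7967 5.3561 4.3656] op 0.0198
toolx [0.0545 0.9985 0.0014] yawerr deg 0.14231936875652437
diff 0.868383744855967 3
the job is handed in; nothing more can be done
```

The job is done and handed in at about 12 s. With the frame still slumped, I pushed the red-footed kickstand up and over centre with the closed fingers, and it dropped to its back stop. I then gripped the black rubber bar at 80 N, raised the frame along its arc, and held it there upright.

Last checks:
- **Kickstand:** the foot peg's position in both views fits the 2.1 rad stop. After raising, the side view fits the leg still down.
- **Upright:** the frame tube's image and the gripper position both give a lean of 0, to within about 0.02 rad.
- **Motionless and gripped:** over a 1 s hold the gripper moved about 0.1 mm, and the side picture was unchanged apart from noise. The opening stayed at 19.8 mm, which is less than the 22 mm bar because the rubber is squeezed.
- **Forces:** the wrist forces I read were never more than about 7 N.
- **Other things:** the last top view shows them all where they were at the start.

No check failed. The hold does show a steady sideways pull of about 5 N at the wrist, probably from the grip being 2 mm off the bar's centre or slightly out of line.

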